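# Slide the flanged fuse holder home in the test desk's slotted mount

## Task

Fit the brass fuse holder into the slotted fuse mount: slide it in sideways, standing upright with its flange under the metal plate, and press it home against the spring contact until the sprung hook snaps shut behind it, without bearing on the contact with more than 15 N. Then pull the holder back against the shut hook with about 10 N, at most 15 N, to prove that it holds. Let go, leaving the holder home behind the shut hook, and leave the capacitors, the dial plate and the oak box where they are.

Things in the scene. Friction and masses are not known exactly. Their poses are not given: they have to be found in the camera images.
- holder: Fuse holder to be fitted, about 0.18 kg, round, standing upright on a 3 mm green mat. From below: brass flange 36 mm across, 5 mm thick; brass barrel 22 mm across up to 30 mm; fluted black cap 26 mm across from 30 to 68 mm height (grip it about 50 mm up: the fingertips then clear the mount). Origin: centre of its underside; z up along its axis.
- mount: Fuse mount, fixed. Origin: on the desk, below the slot; x points into the slot (its mouth faces -x), z up. Black base, x -95 to +54, y -45 to +45 mm, top at z 12 mm; the holder's flange stands on it. The metal slotted plate over it, z 20 to 24 mm, is clamped by screws in long slots and stands up to 20 mm along x and 4 mm along y from its middle setting, which is x -32 to +32 mm.
- ledge (a point): Point on the base's top, z 12 mm, on the slot's middle line at mount x -72 mm: the open ledge before the plate, where the flange can be set down. Plate frame: as the mount's, but its origin lies at the seat, where the holder's axis stands when home. Plate x -32 to +32, y -45 to +45 mm; slot 24 mm wide, flared to 40 mm over the first 8 mm, open to plate x 16 mm; under it an 8 mm gap, 44 mm wide.
- contact (a joint): Slide, m, 0 free, 0.0055 bottomed: copper contact pin, 7 mm across, z 29 mm, in a black block (plate x 16 to 32, y -13 to +13 mm, top at z 34 mm) behind the seat, pushed back along x by the barrel. The barrel meets it 4.5 mm before the seat with 2 N; 5 N at the seat, 5.5 N where it bottoms 1 mm past the seat; pushing on strains it. With the hook's drag a push of 10 N surely bottoms it.
- hook (a joint): Hinge, rad, 0 shut: sprung brass hook on the plate, z 24 to 34 mm, pivot at plate x -28, y +25 mm; its nose stands in the slot at plate x -11, y +9 mm. The barrel meets it 22 mm before the seat, pushes it 0.26 rad aside (4 to 6 N) and frees it at the seat; it snaps shut and bars the way out, the holder resting on it 2 to 3 mm short of the seat with about 4.5 N; a pull of 10 N makes that 12 N.
- capacitor_a: Copper-cased capacitor, 34 mm across, 58 mm tall with two short studs on top to 66 mm, standing on the mat. To be left alone. Origin: centre of its underside.
- capacitor_b: Copper-cased capacitor like the other. To be left alone. Origin: centre of its underside.
- dial_plate: Cream dial plate, a disc 76 mm across and 10 mm thick, lying on the desk. To be left alone. Origin: centre of its underside.
- oak_box: Oak box with a brass hook latch, 109 x 154 x 69 mm, closed. To be left alone. Origin: centre of its underside.
Things that resemble listed ones, but are neither listed nor needed, are in the scene too. Leave any turquoise look-alike of the holder alone.

How it is judged:
On the way, in this order (a step that is already met when the one before it is completed fails the run):
1. the holder is home with its flange under the plate and the hook has snapped shut behind it (value of joint hook below 0.08 rad and value of joint contact above 0.0008 m and x of holder in the frame of mount between -0.026 and 0.026 m and y of holder in the frame of mount between -0.008 and 0.008 m and z of holder in the frame of mount between 0.01 and 0.017 m), for 0.2 s.
2. the holder, still home behind the shut hook, has been pulled back so that it bears on the hook with over 9 N (all of step 1 and contact force between holder and hook above 9 N), for 0.1 s.
At the end, for the whole second after the job is handed in: the holder stands in the mount's slot, underside 10 to 17 mm above the desk (flange under the plate), within 26 mm of the mount's origin along the slot and 8 mm across it, pushing the contact back by over 0.8 mm, leaning less than 0.12 rad, at rest, with the hook shut to within 0.08 rad (all of step 1 and angle between holder's own z axis and vertical below 0.12 rad and linear speed of holder below 0.01 m/s); the robot touches nothing.
It fails at once if the spring contact is pressed with over 20 N (a push of over 15 N) (contact force between holder and contact above 20 N).
It fails at once if the hook is loaded with over 24 N (a pull of over 15 N) (contact force between holder and hook above 24 N).
It fails at once if a capacitor, the dial plate or the oak box is shifted by over 10 mm (distance of any of capacitor_a, capacitor_b, dial_plate, oak_box from where it was at the start of the episode above 0.01 m).
It also fails if it takes over 69 s, if anything falls off the work surface, if the arm or the gripper's body presses on something with over 40 N, if the wrist force passes 120 N, or if a joint passes its speed limit or range.

## Robot

A 7-joint arm with a two-finger parallel gripper is mounted at the origin on the work surface. World frame = base frame: x ahead of the robot, y to its left, z up, the work surface at z = 0. Lengths are in m, angles in rad, forces in N, time in s.
With the tool pointing down it reaches from about 0.425 to 0.8 m from the base axis. Payload 8.3 kg.
Tool frame: the origin (TCP) lies midway between the tips of the shut fingers; the grasp point (between the pads) lies 19 mm behind it; z points along the fingers, y is the line along which they close (so a half turn about z gives the same grasp; the last joint's range is limited). The gripper opens to 85 mm and grips with 20 to 120 N. Pads are 22 mm wide; open, the fingers measure 114 mm over their backs; the gripper's body (76 mm by 85 mm) begins 54 mm behind the grasp point. The pads swing forward as they close: fully open they stand 13 mm farther back than shut.
Start: joints at [-1.186, 0.383, 0.016, 1.37, -0.006, 1.388, -0.046], TCP at [0.271, 0.563, 0.231] pointing down, gripper open.
Joint ranges: [-2.95, 2.95], [-0.25, 2.06], [-1.52, 1.56], [0.18, 2.33], [-1.44, 4.58], [0.02, 2.06], [-3.01, 3.01]. Speed limits (rad/s): [2.39, 2.39, 3.01, 3.01, 3.14, 3.14, 3.14].

## Interface

Orientations are given as a unit quaternion [x, y, z, w].
In Python, from plant import manip, imaging, finish_job gives the robot as it stands. The module is installed in compiled form; this text tells all that it offers.
- The arm moves only by the tool arm_command, never from a script. Its argument "motion" is a list that holds one entry, the list of rows, each a list of 6 numbers: the shift along the tool's x, y, z in shares of 100 cm (1.0 is 100 cm), then the turn, a rotation vector about the tool's x, y, z in a scale on which 1.0 is 2 rad. A call has 1 to 20 rows; each row is the pose to reach, as a shift and turn from the pose commanded when the call began, along the tool's axes at that moment; what a row does not reach only later rows make up. A row lasts 1/10 s, in which the tool goes at most 50 mm and 8.59 degrees, less where a joint would pass 70% of its speed; a pose out of reach is approached as far as the arm can. Shift and turn numbers lie between -1 and 1, and a call with a number outside is refused. A call with a gripper value outside its range is refused whole. "gripper" is the closure, from 0 (fully open) to 1 (shut), set as the call begins (left out, the last holds). The fingers move at their own pace and stop on an object; the grip force is fixed at half the most. Time passes only in rows, so rows that repeat a pose let the fingers close. It gives the time, the measured TCP pose, the force, the opening and the grip force at its end, in the units of the state.
- manip.get_state(): the state, without advancing time (a new reading comes with each control period).
- imaging.get_image(name): name is "side" or "top"; returns (picture, depth): 420x560x3 uint8, blue, green, red; 420x560 float32, m along the optical axis (not along the pixel's ray), 0 where there is no reading.
- imaging.get_calibration(name): a dict with "camera_matrix" (3x3 intrinsics, pixels), "cam_to_world" (4x4, takes a point from camera to world coordinates). Camera axes: x right, y down, z forward; pixel columns grow to the right and rows downward; lengths in m; the calibration is good to about 2 mm. A picture is of the moment at which its call begins. get_calibration takes no time and is no camera call.
- finish_job(): hands the job in; it is judged then, once.
The state is a dict: "t": time; "joint_pos": joint angles; "qvel": joint speeds; "effort": joint torques, N m; "ee_pos": TCP position; "orientation": TCP orientation; "force": force on the tool from outside, world axes, zero at the start; "moment": the same for the moment, N m; "finger_gap": opening from 0.0 (shut) to 1.0 (fully open); "gripper_force": force on a finger pad.
Only numpy, scipy, OpenCV 4.12 (cv2) and the standard library are available. Lean on these libraries where they do the work, as an engineer would, in place of code of your own. Each camera call takes 0.05 s, during which the arm holds its last target. There are 200 camera calls.

## Working session

There is one attempt and no reset: what is moved stays moved. The work goes in short steps, Python scripts to look and compute and a tool call to move; the robot and the scene stay as the last step left them, time stands still between calls to the robot, and variables do not carry over. Pictures are saved under pics/ and viewed, at most 10 in all, crops included, and the job is handed in when it is done.

Besides the shell and the picture viewer there is one more tool, called after "Request:" as a command line: name --argument value ..., lists and objects as JSON in quotes. arm_command: Moves the arm, as the interface text tells. Its arguments: {"type":"object","properties":{"motion":{"type":"array","items":{"type":"array","items":{"type":"array","items":{"type":"number"}}}},"gripper":{"type":"number"}},"required":["motion"]}

```bash
mkdir -p pics
cat > h.py <<'E'
import numpy as np, cv2
from plant import manip, imaging, finish_job
def cal(n):
    c=imaging.get_calibration(n); return np.array(c["camera_matrix"]),np.array(c["cam_to_world"])
def ray(n,u,v,z):
    K,T=cal(n); d=T[:3,:3]@np.linalg.solve(K,[u,v,1.]); o=T[:3,3]; return o+d*(z-o[2])/d[2]
def cloud(n,D):
    K,T=cal(n); v,u=np.mgrid[:D.shape[0],:D.shape[1]]
    P=np.stack([(u-K[0,2])/K[0,0]*D,(v-K[1,2])/K[1,1]*D,D],-1)
    return P@T[:3,:3].T+T[:3,3]
def proj(n,p):
    K,T=cal(n); q=K@(T[:3,:3].T@(np.array(p)-T[:3,3])); return q[:2]/q[2]
E
python3 - <<'E'
from h import *
for n in("top","side"):
    I,D=imaging.get_image(n); cv2.imwrite(f"pics/{n}0.png",I); np.save(f"{n}0.npy",D)
    K,T=cal(n); print(n,K.round(1).tolist(),T.round(3).tolist())
s=manip.get_state(); print(s["t"],s["ee_pos"],s["orientation"],s["finger_gap"],s["force"])
E
```

```text
top [[387.1, 0.0, 271.9], [0.0, 387.1, 208.3], [0.0, 0.0, 1.0]] [[-0.158, -0.965, 0.207, 0.433], [-0.987, 0.156, -0.028, -0.035], [-0.006, -0.209, -0.978, 0.921], [0.0, 0.0, 0.0, 1.0]]
side [[426.9, 0.0, 284.2], [0.0, 426.9, 208.2], [0.0, 0.0, 1.0]] [[0.732, -0.435, 0.525, 0.103], [-0.682, -0.475, 0.557, -0.559], [0.007, -0.765, -0.644, 0.659], [0.0, 0.0, 0.0, 1.0]]
0.1 [0.27034654 0.56298355 0.23035162] [ 2.21988160e-01  9.75048937e-01 -8.85440570e-04 -2.08183617e-04] 1.0022761759436944 [-0.59001913  0.82435097  0.06836274]
```

View pics/top0.png

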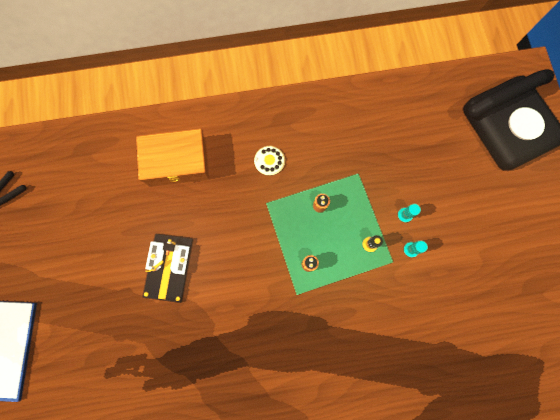

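View pics/side0.png

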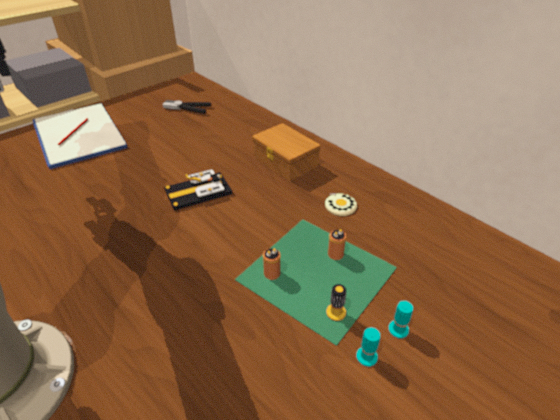

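Top view candidates for the holder are the brass flange with black cap at (372,243), capacitors at (321,201) and (310,263), and turquoise look-alikes at (410,213) and (416,248). I choose (372,243). The mount is at (168,268), with its open ledge facing the bottom of the image.

Run:
```python
from h import *
t=cv2.imread("pics/top0.png"); s=cv2.imread("pics/side0.png")
c=lambda I,u,v,a,b:cv2.resize(I[v-b:v+b,u-a:u+a],(390,290),interpolation=cv2.INTER_CUBIC)
o=np.vstack([np.hstack([c(t,168,268,47,35),c(t,372,243,47,35)]),np.hstack([c(s,198,188,47,35),c(s,338,302,47,35)])])
cv2.imwrite("pics/crop0.png",o)
D=np.load("top0.npy");P=cloud("top",D)
h=cv2.cvtColor(t,cv2.COLOR_BGR2HSV)
# holder
sub=P[225:262,352:392].reshape(-1,3); 
for lo,hi in((.064,.085),(.045,.064),(.005,.012)):
    m=(sub[:,2]>lo)&(sub[:,2]<hi); q=sub[m]; print("holder z",lo,m.sum(),q.mean(0).round(4) if m.sum() else 0, q.min(0).round(4),q.max(0).round(4))
# mount outline: points above desk
b=P[225:310,130:205]; print("desk z",np.median(P[300:306,205:215,2]))
for lo,hi in((.008,.016),(.018,.029),(.03,.045)):
    m=((b[...,2]>lo)&(b[...,2]<hi)).astype(np.uint8); q=b[m>0]; 
    print(lo,m.sum(),np.median(q[:,2]).round(4),[np.array(x).round(4).tolist() for x in cv2.minAreaRect(q[:,:2].astype(np.float32))])
```

```text
holder z 0.064 113 [ 0.5033 -0.2734  0.0706] [ 0.4904 -0.2869  0.0641] [ 0.5164 -0.2624  0.0745]
holder z 0.045 30 [ 0.502  -0.2655  0.0556] [ 0.4909 -0.2805  0.0453] [ 0.5177 -0.2606  0.0637]
holder z 0.005 143 [ 0.5048 -0.2682  0.0068] [ 0.4646 -0.3137  0.005 ] [ 0.5526 -0.233   0.0119]
desk z -0.00041039555825861385
0.008 1602 0.0118 [[0.5253, 0.2035], [0.0907, 0.1489], 73.3162]
0.018 759 0.0239 [[0.5496, 0.1977], [0.0935, 0.0752], 76.1892]
0.03 152 0.0329 [[0.542, 0.2104], [0.0594, 0.0835], 25.829]
```

View pics/crop0.png

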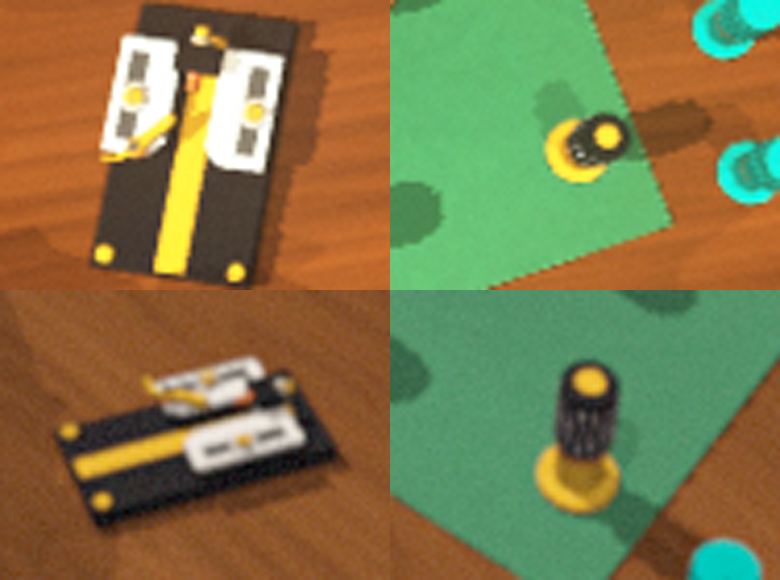

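The crop confirms the choice: (372,243) is the brass flange, fluted black cap and brass top standing on the mat. The mount's slot runs from its ledge up and to the right, with the contact block at the far end and the hook on the left half-plate.

Run:
```python
from h import *
for n,c,r in(("top",(168,268),(40,48)),("side",(198,188),(45,35))):
    I=cv2.imread(f"pics/{n}0.png"); D=np.load(f"{n}0.npy"); h=cv2.cvtColor(I,cv2.COLOR_BGR2HSV)
    P=cloud(n,D); roi=np.zeros(I.shape[:2],bool); roi[c[1]-r[1]:c[1]+r[1],c[0]-r[0]:c[0]+r[0]]=1
    # base outline by depth
    m=roi&(P[...,2]>.007)&(P[...,2]<.016)
    R=cv2.minAreaRect(P[m][:,:2].astype(np.float32)); print(n,"base",R)
    a=np.deg2rad(-16.7); X=np.array([np.cos(a),np.sin(a)]); Y=np.array([-X[1],X[0]])
    o=np.array(R[0])+.0205*X; print("origin",o)
    def mf(mask,z):
        v,u=np.nonzero(mask); q=np.array([ray(n,uu,vv,z)[:2] for uu,vv in zip(u,v)])-o
        return q@np.c_[X,Y]*1000
    w=roi&(h[...,1]<70)&(h[...,2]>130)
    q=mf(w,.024); print("white n",len(q))
    pc=lambda s:np.percentile(s,[1,4,50,96,99]).round(1)
    for nm,s in(("R",q[q[:,1]<0]),("L",q[q[:,1]>0])): print(nm,"x",pc(s[:,0]),"y",pc(s[:,1]))
    # slot inner edge by x bins
    for x0 in range(-45,45,6):
        s=q[(q[:,0]>=x0)&(q[:,0]<x0+6)]
        A=s[s[:,1]<0];B=s[s[:,1]>0]
        print(x0,[ (round(g[:,1].min(),1),round(g[:,1].max(),1)) if len(g) else None for g in(A,B)])
    yel=roi&(h[...,0]>20)&(h[...,0]<34)&(h[...,1]>150)&(h[...,2]>100)
    q=mf(yel,.012); s=q[(abs(q[:,1])<12)&(q[:,0]<-45)]; print("stripe",pc(s[:,1]),np.polyfit(s[:,0],s[:,1],1), s[:,0].min())
    blk=roi&(P[...,2]>.030)&(h[...,2]<60); q=mf(blk,.034); print("block",len(q),pc(q[:,0]) if len(q) else 0,pc(q[:,1]) if len(q) else 0)
```

```text
top base ((0.5252869725227356, 0.20352010428905487), (0.09073106199502945, 0.14893506467342377), 73.31623077392578)
origin [0.54492233 0.19762921]
white n 764
R x [-30.8 -28.6   1.5  31.9  33.8] y [-45.7 -44.7 -28.1 -12.6 -11.2]
L x [-28.8 -25.8   6.7  32.7  35. ] y [11.  12.8 29.9 45.  45.9]
-45 [None, None]
-39 [None, None]
-33 [(np.float64(-45.4), np.float64(-14.6)), (np.float64(15.8), np.float64(45.9))]
-27 [(np.float64(-44.6), np.float64(-11.1)), (np.float64(12.1), np.float64(45.0))]
-21 [(np.float64(-45.7), np.float64(-10.7)), (np.float64(12.6), np.float64(45.9))]
-15 [(np.float64(-44.9), np.float64(-11.3)), (np.float64(18.9), np.float64(45.0))]
-9 [(np.float64(-45.9), np.float64(-10.8)), (np.float64(11.1), np.float64(45.9))]
-3 [(np.float64(-44.7), np.float64(-11.4)), (np.float64(11.5), np.float64(45.0))]
3 [(np.float64(-45.8), np.float64(-11.0)), (np.float64(11.0), np.float64(45.9))]
9 [(np.float64(-45.0), np.float64(-11.6)), (np.float64(11.4), np.float64(45.0))]
15 [(np.float64(-46.0), np.float64(-11.1)), (np.float64(12.7), np.float64(45.9))]
21 [(np.float64(-45.2), np.float64(-11.7)), (np.float64(15.9), np.float64(45.4))]
27 [(np.float64(-45.9), np.float64(-12.7)), (np.float64(15.0), np.float64(45.9))]
33 [(np.float64(-43.2), np.float64(-19.7)), (np.float64(2.4), np.float64(39.9))]
39 [None, None]
stripe [-8.9 -8.4 -0.4  7.5  8. ] [-0.00485332 -0.74627105] -91.34905691560421Traceback (most recent call last):
  File "<stdin>", line 24, in <module>
  File "<stdin>", line 11, in mf
ValueError: operands could not be broadcast together with shapes (0,) (2,)
```

```bash
cat >> h.py <<'E'
from scipy.spatial.transform import Rotation as Ro
def goto(p,yaw=None):
    "tool-frame shift and turn to world TCP p, tool y at yaw deg (tool straight down)"
    s=manip.get_state(); R=Ro.from_quat(s["orientation"]); a=np.deg2rad(yaw); y=np.array([np.cos(a),np.sin(a),0]); z=np.array([0,0,-1.])
    G=Ro.from_matrix(np.c_[np.cross(y,z),y,z])
    print("t",round(s["t"],2),"pos",np.round(s["ee_pos"],4),"F",np.round(s["force"],1),"gap",round(s["finger_gap"],3))
    print("row",R.inv().apply(np.array(p)-s["ee_pos"]).round(4),(R.inv()*G).as_rotvec().round(3))
E
python3 - <<'E'
from h import *
for n,c in(("top",(372,243)),("side",(338,302))):
    I=cv2.imread(f"pics/{n}0.png"); P=cloud(n,np.load(f"{n}0.npy")); h=cv2.cvtColor(I,cv2.COLOR_BGR2HSV)
    roi=np.zeros(I.shape[:2],bool); roi[c[1]-25:c[1]+25,c[0]-22:c[0]+22]=1
    b=roi&(P[...,2]>.02)&(h[...,2]<90); b|=roi&(P[...,2]>.055)
    yl=roi&(h[...,0]>12)&(h[...,0]<34)&(h[...,1]>140)&(h[...,2]>100)
    k,l,st,ce=cv2.connectedComponentsWithStats(yl.astype(np.uint8))
    for i in range(1,k): 
        if st[i,4]>8:
            x,y,w,hh,a=st[i]; u,v=x+(w-1)/2,y+(hh-1)/2; print(n,"yellow",st[i],ce[i].round(1),"z71",ray(n,*ce[i],.071).round(4),"z8 box",ray(n,u,v,.008).round(4))
    q=P[b&(P[...,2]>.066)]; print("cap top",len(q),q.mean(0).round(4),((q.min(0)+q.max(0))/2).round(4))
    tq=(h[...,0]>80)&(h[...,0]<96)&(h[...,1]>150)
    k,l,st,ce=cv2.connectedComponentsWithStats(tq.astype(np.uint8))
    for i in range(1,k):
        if st[i,4]>60: q=P[(l==i)&(P[...,2]>.05)]; print("turq",q.mean(0).round(3))
goto((.5034,-.274,.13),73.3)
E
```

```text
top yellow [376 218  18  50 437] [387.5 235.9] z71 [ 0.5103 -0.3009  0.071 ] z8 box [ 0.5019 -0.3101  0.008 ]
top yellow [362 237  15  15 101] [367.5 245.1] z71 [ 0.4973 -0.2531  0.071 ] z8 box [ 0.5042 -0.2732  0.008 ]
top yellow [374 237   7   7  37] [377.  240.3] z71 [ 0.5045 -0.2758  0.071 ] z8 box [ 0.5105 -0.2939  0.008 ]
cap top 116 [ 0.4993 -0.2592  0.1221] [ 0.4745 -0.1608  0.4935]
turq [ 0.558 -0.369  0.071]
turq [ 0.476 -0.364  0.072]
side yellow [335 285   9   8  53] [338.8 288.6] z71 [ 0.504  -0.2745  0.071 ] z8 box [ 0.5474 -0.244   0.008 ]
side yellow [327 305  19  16 223] [335.8 312.8] z71 [ 0.4619 -0.3049  0.071 ] z8 box [ 0.5011 -0.2776  0.008 ]
cap top 167 [ 0.4825 -0.2904  0.099 ] [ 0.3096 -0.4113  0.3627]
turq [ 0.555 -0.377  0.064]
turq [nan nan nan]
turq [ 0.466 -0.375  0.073]
t 0.1 pos [0.2703 0.563  0.2304] F [-0.6  0.8  0.1] gap 1.002
row [-0.5724 -0.6534  0.1015] [-0.002 -0.    -0.156]<stdin>:15: RuntimeWarning: Mean of empty slice.
  ret = um.true_divide(
```

Careful with the scale: turns go in shares of 2 rad. That gives: -0.156 rad is -0.078.

Request:
arm_command --motion '[[[-0.04,-0.025,0,0,0,-0.025],[-0.08,-0.05,0,0,0,-0.05],[-0.12,-0.075,0,0,0,-0.078],[-0.16,-0.1,0,0,0,-0.078],[-0.2,-0.125,0,0,0,-0.078],[-0.24,-0.15,0,0,0,-0.078],[-0.28,-0.175,0,0,0,-0.078],[-0.32,-0.2,0,0,0,-0.078],[-0.364,-0.227,0,0,0,-0.078],[-0.384,-0.27,0.01,0,0,-0.078],[-0.404,-0.312,0.02,0,0,-0.078],[-0.424,-0.355,0.03,0,0,-0.078],[-0.444,-0.398,0.04,0,0,-0.078],[-0.465,-0.44,0.05,0,0,-0.078],[-0.49,-0.483,0.06,0,0,-0.078],[-0.51,-0.525,0.07,0,0,-0.078],[-0.53,-0.568,0.08,0,0,-0.078],[-0.55,-0.61,0.09,0,0,-0.078],[-0.573,-0.655,0.1,0,0,-0.078],[-0.573,-0.655,0.1,0,0,-0.078]]]' --gripper 0.35

```text
t: 2.1
ee_pos: [0.4999, -0.2829, 0.1298]
orientation: [0.15, 0.989, -0.002, -0.002]
force: [-0.4, -0.4, 0.5]
finger_gap: 0.649
gripper_force: 0.0
```

Run:
```python
from h import *
goto((.504,-.275,.033),73.3); print(np.round(manip.get_state()["joint_pos"],2))
```

```text
t 2.1 pos [ 0.4999 -0.2829  0.1298] F [-0.4 -0.4  0.5] gap 0.649
row [-0.0018  0.0092  0.0967] [-0.005 -0.002 -0.01 ]
[ 0.02  0.38  0.56  1.67 -0.21  1.15  1.9 ]
```

Request:
arm_command --motion '[[[0,0,0,0,0,0],[0,0,0,0,0,0],[0,0,0,0,0,0],[0,0,0,0,0,0]]]'

```text
t: 2.5
ee_pos: [0.5042, -0.2735, 0.1316]
orientation: [0.144, 0.99, 0.0, 0.0]
force: [-0.2, 0.8, -0.2]
finger_gap: 0.647
gripper_force: 0.0
```

Run:
```python
from h import *
goto((.504,-.275,.033),73.3)
```

```text
t 2.5 pos [ 0.5042 -0.2735  0.1316] F [-0.2  0.8 -0.2] gap 0.647
row [-0.0002 -0.0015  0.0986] [0.001 0.    0.002]
```

Request:
arm_command --motion '[[[0,-0.001,0.015,0,0,0],[0,-0.001,0.03,0,0,0],[0,-0.001,0.045,0,0,0],[0,-0.001,0.06,0,0,0],[0,-0.001,0.075,0,0,0],[0,-0.001,0.09,0,0,0],[0,-0.001,0.098,0,0,0],[0,-0.001,0.098,0,0,0],[0,-0.001,0.098,0,0,0],[0,-0.001,0.098,0,0,0]]]'

```text
t: 3.5
ee_pos: [0.5038, -0.2764, 0.0341]
orientation: [0.145, 0.989, -0.0, 0.001]
force: [0.6, 0.5, 0.2]
finger_gap: 0.648
gripper_force: 0.0
```

Request:
arm_command --motion '[[[0,0,0,0,0,0],[0,0,0,0,0,0],[0,0,0,0,0,0],[0,0,0,0,0,0],[0,0,0,0,0,0],[0,0,0,0,0,0],[0,0,0,0,0,0],[0,0,0,0,0,0]]]' --gripper 1.0

```text
t: 4.3
ee_pos: [0.5036, -0.2762, 0.0339]
orientation: [0.145, 0.989, -0.0, 0.001]
force: [-0.7, 0.5, 6.3]
finger_gap: 0.286
gripper_force: 58.6
```

Run:
```python
from h import *
a=np.deg2rad(-16.8); X=np.array([np.cos(a),np.sin(a)]); led=np.array([.5449,.1976])-.072*X; print(led)
goto((*led,.13),73.2)
I,D=imaging.get_image("side"); c=I[250:340,285:395]; 
cv2.imwrite("pics/grasp.png",cv2.resize(c,None,fx=4,fy=4,interpolation=cv2.INTER_CUBIC))
```

```text
[0.475973   0.21841029]
t 4.3 pos [ 0.5036 -0.2762  0.0339] F [-0.7  0.5  6.3] gap 0.286
row [ 0.1687  0.4658 -0.0962] [0.    0.001 0.002]
```

View pics/grasp.png

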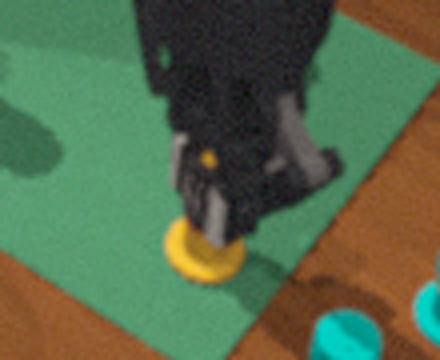

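The crop shows the pads closed on the cap, with the yellow flange below at (203,250). It is still upright and the grasp looks good.

Request:
arm_command --motion '[[[0,0,-0.03,0,0,0],[0,0,-0.065,0,0,0],[0,0,-0.1,0,0,0],[0.01,0.03,-0.1,0,0,0],[0.022,0.06,-0.1,0,0,0],[0.036,0.1,-0.1,0,0,0],[0.05,0.14,-0.1,0,0,0],[0.065,0.18,-0.1,0,0,0],[0.08,0.22,-0.1,0,0,0],[0.094,0.26,-0.1,0,0,0],[0.108,0.3,-0.1,0,0,0],[0.123,0.34,-0.1,0,0,0],[0.137,0.38,-0.1,0,0,0],[0.15,0.415,-0.1,0,0,0],[0.16,0.445,-0.1,0,0,0],[0.166,0.46,-0.1,0,0,0],[0.169,0.466,-0.1,0,0,0],[0.169,0.466,-0.1,0,0,0],[0.169,0.466,-0.1,0,0,0],[0.169,0.466,-0.1,0,0,0]]]'

```text
t: 6.35
ee_pos: [0.4759, 0.2169, 0.1333]
orientation: [0.147, 0.989, -0.0, 0.0]
force: [-0.1, -0.1, -1.5]
finger_gap: 0.292
gripper_force: 59.3
```

Run:
```python
from h import *
goto((.476,.2184,.048),73.2)
```

```text
t 6.35 pos [0.4759 0.2169 0.1333] F [-0.1 -0.1 -1.5] gap 0.292
row [0.0003 0.0015 0.0853] [-0.001  0.    -0.001]
```

Request:
arm_command --motion '[[[0,0.001,0.02,0,0,0],[0,0.001,0.04,0,0,0],[0,0.001,0.06,0,0,0],[0,0.001,0.075,0,0,0],[0,0.001,0.085,0,0,0],[0,0.001,0.087,0,0,0],[0,0.001,0.0885,0,0,0],[0,0.001,0.0895,0,0,0],[0,0.001,0.09,0,0,0],[0,0.001,0.09,0,0,0]]]'

```text
t: 7.35
ee_pos: [0.4759, 0.22, 0.0437]
orientation: [0.145, 0.989, 0.0, 0.0]
force: [0.2, 0.2, -2.2]
finger_gap: 0.288
gripper_force: 59.3
```

Run:
```python
from h import *
goto((.476,.2184,.043),73.2)
```

```text
t 7.35 pos [0.4759 0.22   0.0437] F [ 0.2  0.2 -2.2] gap 0.288
row [-0.0005 -0.0015  0.0007] [0.001 0.    0.001]
```

Request:
arm_command --motion '[[[0,-0.001,0.001,0,0,0],[0,-0.001,0.001,0,0,0],[0,-0.001,0.001,0,0,0]]]'

```text
t: 7.65
ee_pos: [0.4758, 0.2193, 0.0429]
orientation: [0.145, 0.989, 0.001, 0.0]
force: [-1.3, 1.7, 4.8]
finger_gap: 0.289
gripper_force: 60.0
```

Request:
arm_command --motion '[[[0,0,0.001,0,0,0],[0,0,0.001,0,0,0],[0,0,0.001,0,0,0]]]'

```text
t: 7.95
ee_pos: [0.4759, 0.2194, 0.0429]
orientation: [0.145, 0.989, 0.001, 0.0]
force: [-5.2, -0.5, 14.0]
finger_gap: 0.29
gripper_force: 61.4
```

Run:
```python
from h import *
for n in("side","top"):
    I,D=imaging.get_image(n); cv2.imwrite(f"pics/{n}1.png",I); np.save(f"{n}1.npy",D); s=manip.get_state(); print(s["ee_pos"],s["force"])
s=cv2.imread("pics/side1.png")[140:225,145:255]; t=cv2.imread("pics/top1.png")[225:310,115:225]
cv2.imwrite("pics/crop1.png",cv2.resize(np.hstack([s,t]),None,fx=3.6,fy=3.6,interpolation=cv2.INTER_CUBIC))
```

```text
[0.47589927 0.21943461 0.04285284] [-4.36174533  0.38303489 15.60127474]
[0.47591981 0.21942742 0.04287189] [-4.92882563e+00  8.15145147e-03  1.40546942e+01]
```

View pics/crop1.png

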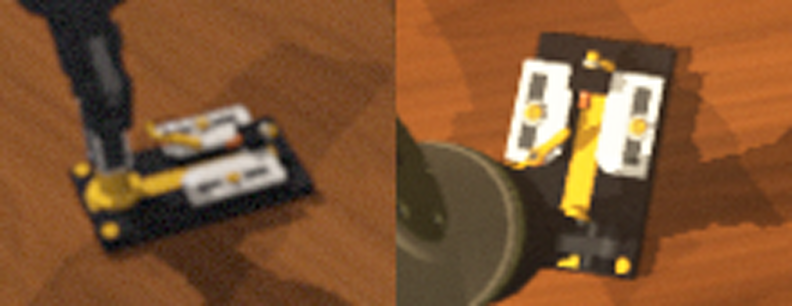

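Side crop: the flange is set down on the ledge at about (113,190), centred on the yellow stripe. I'll let go, rise, turn 90° and look unobstructed.

Request:
arm_command --motion '[[[0,0,-0.001,0,0,0],[0,0,-0.001,0,0,0],[0,0,-0.001,0,0,0],[0,0,-0.001,0,0,0]]]' --gripper 0.35

```text
t: 8.45
ee_pos: [0.4752, 0.2186, 0.042]
orientation: [0.145, 0.989, -0.0, -0.0]
force: [0.2, 0.3, 0.2]
finger_gap: 0.649
gripper_force: 0.0
```

To row units: 1.571 rad is 0.7855.

Request:
arm_command --motion '[[[0,0,-0.02,0,0,0],[0,0,-0.05,0,0,0],[0,0,-0.09,0,0,0.07],[0,0,-0.13,0,0,0.14],[0,0,-0.15,0,0,0.21],[0,0,-0.15,0,0,0.28],[0,0,-0.15,0,0,0.35],[0,0,-0.15,0,0,0.42],[0,0,-0.15,0,0,0.49],[0,0,-0.15,0,0,0.56],[0,0,-0.15,0,0,0.63],[0,0,-0.15,0,0,0.7],[0,0,-0.15,0,0,0.7855],[0,0,-0.15,0,0,0.7855],[0,0,-0.15,0,0,0.7855],[0,0,-0.15,0,0,0.7855]]]'

```text
t: 10.05
ee_pos: [0.4753, 0.2188, 0.1922]
orientation: [0.801, 0.598, -0.0, 0.0]
force: [-0.3, 0.6, 0.8]
finger_gap: 0.652
gripper_force: 0.0
```

Run:
```python
from h import *
for n in("side","top"):
    I,D=imaging.get_image(n); cv2.imwrite(f"pics/{n}2.png",I); np.save(f"{n}2.npy",D)
s=cv2.imread("pics/side2.png")[140:225,145:255]; t=cv2.imread("pics/top2.png")[225:310,115:225]
cv2.imwrite("pics/crop2.png",cv2.resize(np.hstack([s,t]),None,fx=3.6,fy=3.6,interpolation=cv2.INTER_CUBIC))
goto((.476,.2190,.043),-16.8)
```

```text
t 10.15 pos [0.4754 0.2188 0.1922] F [ 0.1  0.5 -0.9] gap 0.651
row [0.0004 0.0006 0.1492] [-0.     0.     0.003]
```

View pics/crop2.png

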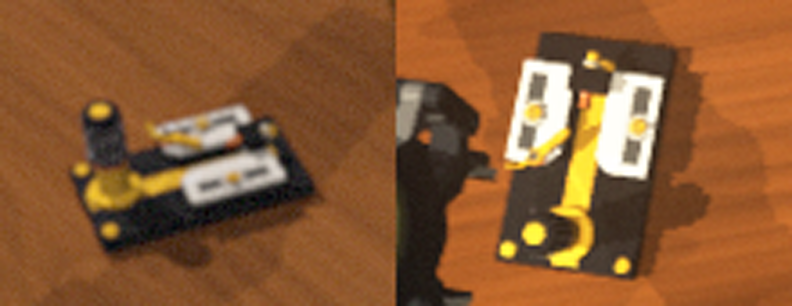

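The holder stands free on the ledge: cap top at (100,111) in the side crop and (534,234) in the top crop, and the flange straddles the stripe. Next I measure it in the mount's frame.

Run:
```python
from h import *
a=np.deg2rad(-16.8); X=np.array([np.cos(a),np.sin(a)]); Y=np.array([-X[1],X[0]]); o=np.array([.5449,.1976]); M=np.c_[X,Y]
for n,c in(("side",(173,171)),("top",(153,290))):
    I=cv2.imread(f"pics/{n}2.png"); h=cv2.cvtColor(I,cv2.COLOR_BGR2HSV)
    yl=(h[...,0]>15)&(h[...,0]<36)&(h[...,1]>120)&(h[...,2]>110)
    k,l,st,ce=cv2.connectedComponentsWithStats(yl.astype(np.uint8)); 
    for i in range(1,k):
        if abs(ce[i]-c).max()<5: w=ray(n,*ce[i],.080)[:2]; print(n,"cap",st[i],w.round(4),((w-o)@M*1000).round(1))
    I=cv2.imread(f"pics/{n}0.png"); h=cv2.cvtColor(I,cv2.COLOR_BGR2HSV)
    r=(150,250,155,220) if n=="side" else (130,205,225,312)
    def q(mask,z):
        v,u=np.nonzero(mask); s=(u>r[0])&(u<r[1])&(v>r[2])&(v<r[3]); return np.array([(ray(n,x,y,z)[:2]-o)@M*1000 for x,y in zip(u[s],v[s])])
    w=q((h[...,1]<75)&(h[...,2]>(150 if n=="top" else 120)),.024); R=w[w[:,1]<0]; L=w[w[:,1]>0]
    print("plate R",np.percentile(R,[1,99],axis=0).round(1).tolist(),"L",np.percentile(L,[1,99],axis=0).round(1).tolist())
    y=q((h[...,0]>15)&(h[...,0]<36)&(h[...,1]>120)&(h[...,2]>110),.012); s=y[(abs(y[:,1])<13)&(y[:,0]<-42)]; print("stripe",np.percentile(s[:,1],[2,50,98]).round(1),"x0",s[:,0].min().round(1))
    for x0 in(-90,-75,-60): 
        g=s[(s[:,0]>x0)&(s[:,0]<x0+15)]; print(x0,((g[:,1].min()+g[:,1].max())/2).round(1))
```

```text
side cap [169 168   7   5  28] [0.4756 0.222 ] [-73.4   3.4]
plate R [[-33.7, -48.4], [33.5, -7.7]] L [[-31.0, 9.4], [37.7, 48.7]]
stripe [-11.    0.4  12. ] x0 -94.4
-90 0.3
-75 0.7
-60 0.8
top cap [150 286   7   7  40] [0.477  0.2195] [-71.3   1.3]
plate R [[-30.6, -45.5], [33.8, -11.1]] L [[-29.6, 11.0], [34.7, 45.9]]
stripe [-9.9 -0.7  8.6] x0 -92.3
-90 -0.5
-75 -0.7
-60 -0.6
```

Request:
arm_command --motion '[[[0,0,0.03,0,0,0],[0,0,0.06,0,0,0],[0,0,0.08,0,0,0],[0,0,0.095,0,0,0],[0,0,0.11,0,0,0],[0,0,0.125,0,0,0],[0,0,0.14,0,0,0],[0,0,0.149,0,0,0],[0,0,0.149,0,0,0],[0,0,0.149,0,0,0]]]'

```text
t: 11.15
ee_pos: [0.4756, 0.2189, 0.0436]
orientation: [0.802, 0.597, 0.0, 0.0]
force: [-0.4, 0.4, 0.2]
finger_gap: 0.646
gripper_force: 0.0
```

Request:
arm_command --motion '[[[0,0,0,0,0,0],[0,0,0,0,0,0],[0,0,0,0,0,0],[0,0,0,0,0,0],[0,0,0,0,0,0],[0,0,0,0,0,0],[0,0,0,0,0,0]]]' --gripper 1.0

```text
t: 11.85
ee_pos: [0.476, 0.2192, 0.0442]
orientation: [0.802, 0.597, 0.001, -0.0]
force: [-1.5, -0.2, 6.6]
finger_gap: 0.296
gripper_force: 58.7
```

Request:
arm_command --motion '[[[0,0,-0.001,0,0,0],[0,0,-0.0015,0,0,0],[-0.0013,0,-0.0015,0,0,0],[-0.0013,0,-0.0015,0,0,0]]]'

```text
t: 12.25
ee_pos: [0.4747, 0.2172, 0.0445]
orientation: [0.803, 0.597, -0.0, 0.0]
force: [-0.5, 0.2, -2.2]
finger_gap: 0.288
gripper_force: 58.9
```

```bash
cat >> h.py <<'E'
def st():
    "TCP and force in mount frame (mm,N)"
    a=np.deg2rad(-16.8); X=np.array([np.cos(a),np.sin(a)]); M=np.c_[X,[-X[1],X[0]]]
    s=manip.get_state(); print("t",round(s["t"],2),"xy",((s["ee_pos"][:2]-[.5449,.1976])@M*1000).round(1),"z",round(s["ee_pos"][2]*1000,1),"Fxy",(s["force"][:2]@M).round(1),"Fz",round(s["force"][2],1),"yaw",round(np.degrees(Ro.from_quat(s["orientation"]).as_matrix()[1,1]),1))
E
python3 -c "
from h import *
st()"
```

```text
t 12.25 xy [-72.8  -1.5] z 44.5 Fxy [-0.5  0. ] Fz -2.2 yaw -16.5
```

Request:
arm_command --motion '[[[0,0.006,0,0,0,0],[0,0.012,0,0,0,0],[0,0.018,0,0,0,0],[0,0.022,0,0,0,0],[0,0.024,0,0,0,0],[0,0.026,0,0,0,0],[0,0.028,0,0,0,0],[0,0.03,0,0,0,0],[0,0.032,0,0,0,0],[0,0.034,0,0,0,0],[0,0.036,0,0,0,0],[0,0.036,0,0,0,0]]]'

```text
t: 13.45
ee_pos: [0.5098, 0.2071, 0.0448]
orientation: [0.803, 0.597, 0.0, 0.0]
force: [-0.6, -0.3, -2.3]
finger_gap: 0.29
gripper_force: 58.9
```

```bash
python3 -c "
from h import *
st()"
```

```text
t 13.45 xy [-36.4  -1.1] z 44.8 Fxy [-0.5 -0.4] Fz -2.3 yaw -16.5
```

Request:
arm_command --motion '[[[0.0007,0.0015,0,0,0,0],[0.0007,0.003,0,0,0,0],[0.0007,0.0045,0,0,0,0],[0.0007,0.006,0,0,0,0],[0.0007,0.0075,0,0,0,0],[0.0007,0.009,0,0,0,0],[0.0007,0.0105,0,0,0,0],[0.0007,0.012,0,0,0,0],[0.0007,0.012,0,0,0,0]]]'

```text
t: 14.35
ee_pos: [0.5214, 0.2043, 0.0448]
orientation: [0.802, 0.597, 0.0, 0.0]
force: [-0.5, 0.6, -1.6]
finger_gap: 0.29
gripper_force: 58.9
```

```bash
python3 -c "
from h import *
st()"
```

```text
t 14.35 xy [-24.5  -0.4] z 44.8 Fxy [-0.7  0.4] Fz -1.6 yaw -16.5
```

Request:
arm_command --motion '[[[0,0.0015,0,0,0,0],[0,0.003,0,0,0,0],[0,0.0045,0,0,0,0],[0,0.006,0,0,0,0],[0,0.0075,0,0,0,0],[0,0.009,0,0,0,0],[0,0.009,0,0,0,0]]]'

```text
t: 15.05
ee_pos: [0.5288, 0.2017, 0.0443]
orientation: [0.802, 0.597, -0.001, -0.0]
force: [-4.8, -1.1, -0.4]
finger_gap: 0.289
gripper_force: 59.0
```

```bash
python3 -c "
from h import *
st()"
```

```text
t 15.05 xy [-16.6  -0.8] z 44.3 Fxy [-4.3 -2.5] Fz -0.4 yaw -16.5
```

Request:
arm_command --motion '[[[0,0.0015,0,0,0,0],[0,0.003,0,0,0,0],[0,0.0045,0,0,0,0],[0,0.006,0,0,0,0],[0,0.0075,0,0,0,0],[0,0.009,0,0,0,0],[0,0.01,0,0,0,0],[0,0.01,0,0,0,0]]]'

```text
t: 15.85
ee_pos: [0.5389, 0.1981, 0.0444]
orientation: [0.803, 0.597, -0.001, -0.0]
force: [-3.1, -2.8, -2.7]
finger_gap: 0.293
gripper_force: 59.1
```

```bash
python3 -c "
from h import *
st()"
```

```text
t 15.85 xy [-5.9 -1.2] z 44.4 Fxy [-2.2 -3.6] Fz -2.7 yaw -16.5
```

Request:
arm_command --motion '[[[0,0.001,0,0,0,0],[0,0.002,0,0,0,0],[0,0.003,0,0,0,0],[0,0.004,0,0,0,0],[0,0.004,0,0,0,0]]]'

```text
t: 16.35
ee_pos: [0.543, 0.197, 0.0445]
orientation: [0.803, 0.597, -0.001, 0.0]
force: [-3.6, -3.6, -1.2]
finger_gap: 0.292
gripper_force: 59.1
```

```bash
python3 -c "
from h import *
st()"
```

```text
t 16.35 xy [-1.6 -1.1] z 44.5 Fxy [-2.4 -4.5] Fz -1.2 yaw -16.5
```

Request:
arm_command --motion '[[[0,0.0005,0,0,0,0],[0,0.001,0,0,0,0],[0,0.0015,0,0,0,0],[0,0.002,0,0,0,0],[0,0.002,0,0,0,0]]]'

```text
t: 16.85
ee_pos: [0.5449, 0.1969, 0.0446]
orientation: [0.803, 0.597, -0.0, -0.0]
force: [-3.0, -3.2, -2.4]
finger_gap: 0.29
gripper_force: 59.1
```

```bash
python3 -c "
from h import *
st()"
```

```text
t 16.85 xy [ 0.2 -0.7] z 44.6 Fxy [-2.  -3.9] Fz -2.4 yaw -16.5
```

Request:
arm_command --motion '[[[0,0.0005,0,0,0,0],[0,0.001,0,0,0,0],[0,0.0015,0,0,0,0],[0,0.002,0,0,0,0],[0,0.002,0,0,0,0]]]'

```text
t: 17.35
ee_pos: [0.5463, 0.1973, 0.0445]
orientation: [0.802, 0.597, -0.0, -0.001]
force: [-5.1, -0.6, -2.3]
finger_gap: 0.288
gripper_force: 59.1
```

```bash
python3 -c "
from h import *
st()"
```

```text
t 17.35 xy [1.5 0.1] z 44.5 Fxy [-4.7 -2. ] Fz -2.3 yaw -16.5
```

Request:
arm_command --motion '[[[0,0.0005,0,0,0,0],[0,0.001,0,0,0,0],[0,0.0015,0,0,0,0],[0,0.0015,0,0,0,0]]]'

```text
t: 17.75
ee_pos: [0.5472, 0.1972, 0.0445]
orientation: [0.802, 0.597, -0.001, -0.001]
force: [-7.2, -1.0, -0.3]
finger_gap: 0.289
gripper_force: 59.2
```

```bash
python3 -c "
from h import *
st()"
```

```text
t 17.75 xy [2.3 0.2] z 44.5 Fxy [-6.5 -3.1] Fz -0.3 yaw -16.4
```

Request:
arm_command --motion '[[[0,0.0005,0,0,0,0],[0,0.001,0,0,0,0],[0,0.001,0,0,0,0]]]'

```text
t: 18.05
ee_pos: [0.5474, 0.1972, 0.0444]
orientation: [0.802, 0.597, -0.001, -0.002]
force: [-11.1, -0.7, 0.9]
finger_gap: 0.288
gripper_force: 59.5
```

```bash
python3 -c "
from h import *
st()"
```

```text
t 18.05 xy [2.5 0.4] z 44.4 Fxy [-10.5  -3.9] Fz 0.9 yaw -16.4
```

Run:
```python
from h import *
for n in("side","top"):
    I,D=imaging.get_image(n); cv2.imwrite(f"pics/{n}3.png",I); st()
s=cv2.imread("pics/side3.png")[150:215,155:240]; t=cv2.imread("pics/top3.png")[230:295,130:215]
cv2.imwrite("pics/crop3.png",cv2.resize(np.hstack([s,t]),None,fx=4.7,fy=4.7,interpolation=cv2.INTER_CUBIC))
```

```text
t 18.1 xy [2.5 0.3] z 44.4 Fxy [-9.8 -3. ] Fz 1.3 yaw -16.4
t 18.15 xy [2.5 0.4] z 44.4 Fxy [-9.5 -2.3] Fz 1.0 yaw -16.4
```

View pics/crop3.png

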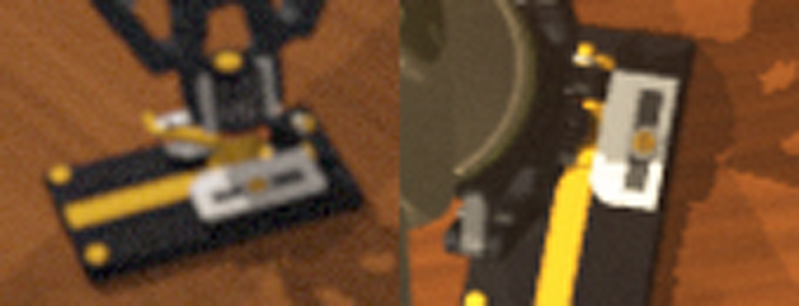

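The side crop shows the barrel in the slot near the block, at (235,145). The hook, from (150,125), can't be judged by eye, so I compare yellow masks with the shut state.

Run:
```python
from h import *
for n in("side2","side3"):
    h=cv2.cvtColor(cv2.imread(f"pics/{n}.png"),cv2.COLOR_BGR2HSV)[170:188,182:218]
    print(n)
    for r in h: print("".join("Y" if 14<p[0]<36 and p[1]>110 and p[2]>80 else "o" if p[1]<90 and p[2]>110 else "r" if p[0]<13 and p[1]>150 and p[2]>120 else "." for p in r))
a=np.deg2rad(-16.8); X=np.array([np.cos(a),np.sin(a)]);Y=np.array([-X[1],X[0]]);o=np.array([.5449,.1976])
w=lambda x,y,z:np.r_[o+X*(x+1.6)/1000+Y*y/1000,z/1000]
for nm,p in dict(pivot=(-28,25,34),nose=(-11,9,34),noseopen=(-14.5,13.6,34),barrelL=(0,11,34),barrelBack=(-11,0,34)).items(): print(nm,(proj("side",w(*p))-[182,170]).round(1))
```

```text
side2
..rrrrr.YY..r.r.rrrrr...oooooooo....
....r....rr....rr....ooooooooooo....
.r......r.r.r.....Y.ooooooooooooo...
...Y.Y......ooooooYY.oooooooooooo...
.r.YYY..ooooooooooYYYooooooooooo....
...YYY.oooooooooooYY.oooooooo......o
...YYY.ooooo.oooooooooooooooo.......
r..YYYYYYYYYYYY.ooooooooooooo.......
.....YYYYYYYYYYYYYoooooooooo.r......
........YYYYYYYYYYYooooooo..rr......
r...r....oooooYYYYYooooo............
.r......oooooooooYYo................
.........ooooooo.............ooooooo
..........................oooooooooo
....................Y.oooooooooooooo
.................Yoooooooooooooooooo
............YYY.oooooooooooooooooooo
........YYYYYYYooooooooooooooooooo..
side3
....r..r........o.............o....r
..rr..rr............................
.r..r..rr..r..................ooo...
...YYY.r...oo.................ooo...
.r.YYY..ooooo.......................
.r.YYYoooooooo...o.................o
...YYY.oooooo.Y..o..................
....YYYYYYYYYYYYooo.................
..rrYYYYYYYYYYYYYYYY......Y.rr......
Y....rrYYYYYYYYYYYYYY.YYYYYY........
Yrr.r.....ooooYYYYYYYYYYYYYYYY......
r........ooooooooYYYYYYYYYYYYYY.....
..........oooooo..YYYYYYYYYYYYYo..oo
.................YYYYYYYYYYYYY.ooooo
.................YYYYYYY.ooooooooooo
................YYY..ooooooooooooooo
............YYY.oooooooooooooooooo..
........YYYYYYYoooooooooooooooo.....
pivot [9.4 6.2]
nose [18.   7.8]
noseopen [16.1  7.2]
barrelL [22.   6.3]
barrelBack [19.1  9.8]
```

The hook's arm looks the same as when shut (rows 7–11 match), which suggests it has snapped. Now I ease back in small steps to test it.

Request:
arm_command --motion '[[[0,-0.0007,0,0,0,0],[0,-0.0014,0,0,0,0],[0,-0.002,0,0,0,0],[0,-0.0025,0,0,0,0],[0,-0.0025,0,0,0,0]]]'

```text
t: 18.65
ee_pos: [0.5464, 0.1975, 0.0444]
orientation: [0.802, 0.597, -0.0, -0.001]
force: [-4.7, 1.1, -3.6]
finger_gap: 0.289
gripper_force: 59.3
```

```bash
python3 -c "
from h import *
st()"
```

```text
t 18.65 xy [1.5 0.3] z 44.4 Fxy [-4.9 -0.3] Fz -3.6 yaw -16.4
```

Request:
arm_command --motion '[[[0,-0.0005,0,0,0,0],[0,-0.001,0,0,0,0],[0,-0.0015,0,0,0,0],[0,-0.0015,0,0,0,0]]]'

```text
t: 19.05
ee_pos: [0.5459, 0.1973, 0.0449]
orientation: [0.802, 0.597, 0.0, 0.0]
force: [-1.9, 0.7, -4.8]
finger_gap: 0.29
gripper_force: 59.0
```

```bash
python3 -c "
from h import *
st()"
```

```text
t 19.05 xy [1.1 0. ] z 44.9 Fxy [-2.   0.1] Fz -4.8 yaw -16.5
```

Request:
arm_command --motion '[[[0,-0.0005,0,0,0,0],[0,-0.001,0,0,0,0],[0,-0.0015,0,0,0,0],[0,-0.0015,0,0,0,0]]]'

```text
t: 19.45
ee_pos: [0.5451, 0.1972, 0.0453]
orientation: [0.803, 0.596, 0.001, 0.001]
force: [2.1, -1.0, -2.6]
finger_gap: 0.286
gripper_force: 59.2
```

```bash
python3 -c "
from h import *
st()"
```

```text
t 19.45 xy [ 0.3 -0.4] z 45.3 Fxy [ 2.3 -0.3] Fz -2.6 yaw -16.5
```

Request:
arm_command --motion '[[[0,-0.0005,0,0,0,0],[0,-0.001,0,0,0,0],[0,-0.0015,0,0,0,0],[0,-0.0015,0,0,0,0]]]'

```text
t: 19.85
ee_pos: [0.544, 0.1968, 0.0454]
orientation: [0.803, 0.596, 0.001, 0.001]
force: [3.5, -3.6, -2.1]
finger_gap: 0.286
gripper_force: 59.5
```

```bash
python3 -c "
from h import *
st()"
```

```text
t 19.85 xy [-0.6 -1. ] z 45.4 Fxy [ 4.4 -2.4] Fz -2.1 yaw -16.6
```

Request:
arm_command --motion '[[[0,-0.0005,0,0,0,0],[0,-0.001,0,0,0,0],[0,-0.0015,0,0,0,0],[0,-0.0015,0,0,0,0]]]'

```text
t: 20.25
ee_pos: [0.5435, 0.1967, 0.0455]
orientation: [0.803, 0.596, 0.001, 0.002]
force: [7.6, -3.9, -3.9]
finger_gap: 0.29
gripper_force: 59.3
```

```bash
python3 -c "
from h import *
st()"
```

```text
t 20.25 xy [-1.1 -1.3] z 45.5 Fxy [ 8.5 -1.5] Fz -3.9 yaw -16.6
```

Request:
arm_command --motion '[[[0,-0.0004,0,0,0,0],[0,-0.0007,0,0,0,0],[0,-0.0007,0,0,0,0],[0,-0.0007,0,0,0,0]]]'

```text
t: 20.65
ee_pos: [0.5431, 0.1967, 0.0456]
orientation: [0.803, 0.596, 0.001, 0.002]
force: [8.1, -5.2, -4.3]
finger_gap: 0.285
gripper_force: 59.4
```

Run:
```python
from h import *
for n in("side","top"):
    I,D=imaging.get_image(n); cv2.imwrite(f"pics/{n}4.png",I); st()
h=cv2.cvtColor(cv2.imread("pics/side4.png"),cv2.COLOR_BGR2HSV)[170:188,182:218]
for r in h: print("".join("Y" if 14<p[0]<36 and p[1]>110 and p[2]>80 else "o" if p[1]<90 and p[2]>110 else "r" if p[0]<13 and p[1]>150 and p[2]>120 else "." for p in r))
```

```text
t 20.7 xy [-1.4 -1.4] z 45.6 Fxy [ 8.2 -3.2] Fz -4.4 yaw -16.6
t 20.75 xy [-1.4 -1.4] z 45.6 Fxy [ 9.3 -2.8] Fz -4.0 yaw -16.6
..r..rrr.........................rrr
......r........o....................
.r.r.r..rr.....o.............oooo...
.rrYYY....o....o.............oooo...
.r.YYY..oooo...................o....
...YYYoooooo.......................o
...YYY.oooo.YY............ooo.......
....YYYYYYYYYYYoo.........oo........
...r.YYYYYYYYYY.oY...........r......
.r.r..r.YYYYYYYYYYY....YYY.rrr......
....r....oooooYYYYYYYYYYYYY.........
rr.......ooooooo.YYYYYYYYYYYYY......
..........ooooo.o.YYYYYYYYYYYY.o..oo
................YYYYYYYYYYYYYYoooooo
...............YYYYYYYYY.ooooooooooo
...............YYYY.oooooooooooooooo
............YYYY..oooooooooooooooo..
........YYYYYYYoooooooooooooooo.....
```

Request:
arm_command --motion '[[[0,-0.0004,0,0,0,0],[0,-0.0008,0,0,0,0],[0,-0.0008,0,0,0,0],[0,-0.0008,0,0,0,0]]]'

```text
t: 21.15
ee_pos: [0.543, 0.1966, 0.0457]
orientation: [0.803, 0.596, 0.002, 0.002]
force: [10.1, -5.7, -5.3]
finger_gap: 0.291
gripper_force: 59.2
```

Run:
```python
from h import *
for n in("side","side"):
    I,D=imaging.get_image(n); st()
```

```text
t 21.2 xy [-1.6 -1.5] z 45.7 Fxy [11.2 -1.8] Fz -6.9 yaw -16.6
t 21.25 xy [-1.6 -1.5] z 45.7 Fxy [10.9 -2.1] Fz -5.8 yaw -16.6
```

Request:
arm_command --motion '[[[0,0.001,0,0,0,0],[0,0.002,0.0003,0,0,0],[0,0.003,0.0006,0,0,0],[0,0.004,0.001,0,0,0],[0,0.004,0.001,0,0,0],[0,0.004,0.001,0,0,0]]]'

```text
t: 21.85
ee_pos: [0.544, 0.1967, 0.0443]
orientation: [0.803, 0.596, -0.0, 0.0]
force: [0.4, -6.3, 5.7]
finger_gap: 0.291
gripper_force: 60.7
```

```bash
python3 -c "
from h import *
st()"
```

```text
t 21.85 xy [-0.6 -1.1] z 44.3 Fxy [ 2.2 -5.9] Fz 5.7 yaw -16.5
```

Request:
arm_command --motion '[[[-0.0006,0.0004,-0.0003,0,0,0],[-0.0012,0.0006,-0.0006,0,0,0],[-0.0012,0.0006,-0.0006,0,0,0]]]'

```text
t: 22.15
ee_pos: [0.544, 0.1966, 0.0443]
orientation: [0.802, 0.597, 0.0, -0.0]
force: [0.2, -1.9, -0.7]
finger_gap: 0.283
gripper_force: 60.1
```

```bash
python3 -c "
from h import *
st()"
```

```text
t 22.15 xy [-0.6 -1.2] z 44.3 Fxy [ 0.7 -1.8] Fz -0.7 yaw -16.5
```

Request:
arm_command --motion '[[[0,0,0,0,0,0],[0,0,0,0,0,0],[0,0,0,0,0,0],[0,0,0,0,0,0],[0,0,0,0,0,0]]]' --gripper 0.3

```text
t: 22.65
ee_pos: [0.5439, 0.1966, 0.0444]
orientation: [0.802, 0.597, 0.0, -0.0]
force: [-0.3, 0.7, 0.5]
finger_gap: 0.699
gripper_force: 0.0
```

Request:
arm_command --motion '[[[0,0,-0.02,0,0,0],[0,0,-0.04,0,0,0],[0,0,-0.07,0,0,0],[0,0,-0.11,0,0,0],[-0.04,-0.03,-0.14,0,0,0],[-0.08,-0.06,-0.15,0,0,0],[-0.12,-0.1,-0.15,0,0,0],[-0.16,-0.13,-0.15,0,0,0],[-0.18,-0.14,-0.15,0,0,0],[-0.18,-0.14,-0.15,0,0,0],[-0.18,-0.14,-0.15,0,0,0]]]'

```text
t: 23.75
ee_pos: [0.358, 0.0643, 0.1949]
orientation: [0.803, 0.596, 0.001, -0.0]
force: [0.6, 1.2, 0.3]
finger_gap: 0.699
gripper_force: 0.0
```

Run:
```python
from h import *
for n in("side","top"):
    I,D=imaging.get_image(n); cv2.imwrite(f"pics/{n}5.png",I); st()
s=cv2.imread("pics/side5.png")[150:215,155:240]; t=cv2.imread("pics/top5.png")[235:300,130:215]
cv2.imwrite("pics/crop5.png",cv2.resize(np.hstack([s,t]),None,fx=4.7,fy=4.7,interpolation=cv2.INTER_CUBIC))
a=np.deg2rad(-16.8); X=np.array([np.cos(a),np.sin(a)]); M=np.c_[X,[-X[1],X[0]]]
for n in("side","top"):
    h=cv2.cvtColor(cv2.imread(f"pics/{n}5.png"),cv2.COLOR_BGR2HSV); c=proj(n,[.5445,.1966,.080]); print(c.round(1))
    k,l,q,ce=cv2.connectedComponentsWithStats(((h[...,0]>15)&(h[...,0]<36)&(h[...,1]>120)&(h[...,2]>110)).astype(np.uint8))
    for i in range(1,k):
        if abs(ce[i]-c).max()<6: print(n,q[i,4],((ray(n,*ce[i],.080)[:2]-[.5449,.1976])@M*1000).round(1))
```

```text
t 23.8 xy [-140.  -181.1] z 194.9 Fxy [1.2 0.6] Fz 0.5 yaw -16.5
t 23.85 xy [-139.9 -180.9] z 194.7 Fxy [-0.3 -1. ] Fz 0.1 yaw -16.5
[202.7 163.5]
side 28 [-1.4  1.3]
[160.5 256.1]
top 36 [ 0.1 -1.2]
```

View pics/crop5.png

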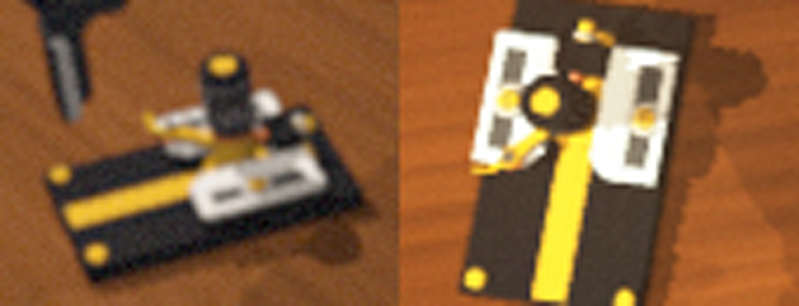

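The holder stands upright in the slot: cap at (222,65) in the side crop and (545,100) in the top crop, with the hook behind it at (475,170)–(540,140). One numeric check of the hook's direction against the shut state remains.

Run:
```python
from h import *
for n in("top2","top5"):
    h=cv2.cvtColor(cv2.imread(f"pics/{n}.png"),cv2.COLOR_BGR2HSV)[254:276,142:178]
    print(n)
    for r in h: print("".join("Y" if 14<p[0]<36 and p[1]>110 and p[2]>80 else "o" if p[1]<90 and p[2]>110 else "." for p in r))
a=np.deg2rad(-16.8); X=np.array([np.cos(a),np.sin(a)]);Y=np.array([-X[1],X[0]]);o=np.array([.5449,.1976])
w=lambda x,y,z:np.r_[o+X*(x+1.6)/1000+Y*y/1000,z/1000]
for nm,p in dict(pivot=(-28,25,34),nose=(-11,9,34),noseopen=(-15.7,14.1,34)).items(): print(nm,(proj("top",w(*p))-[142,254]).round(1))
```

```text
top2
......ooooYYYooooooooo.....YYYYooooo
......oooYYYYYooooooo...YYYYYYYooooo
......oooYYYYYooooooo...YYYYYY.ooooo
......oooYYYYoooooooo..YYYYYYYoooooo
.....oooooo.ooooooooo..YYYYYYYoooooo
.....oooooooooooooooo..YYYYYYYoooooo
.....oooooooooooooooYY.YYYYYYYoooooo
.....ooooooooooooo.YYY.YYYYYYYoooooo
.....ooooooooooooYYYYYYYYYYYYooooooo
....ooooooooooooYYYYY.YYYYYYYooooooo
....oooooooooooYYYYY..YYYYYYYooooooo
....oooooo.ooYYYYYo...YYYYYYYooooooo
....ooooooYYYYYYYoo...YYYYYYYooooooo
....ooooooYYYYYYooo..YYYYYYYoooooooo
...oooooooYoYYYooo...YYYYYYYoooooooo
.....ooooYYYYY.oo....YYYYYYYYooooooo
...YYYYYYYYYY..o.....YYYYYYYYooooooo
...YYYYYYY...........YYYYYYYYooooooo
......Y.............YYYYYYYYY.oooooo
....................YYYYYYYYY...oooo
....................YYYYYYYYY.......
....................YYYYYYYYY.......
top5
......ooooYYYoo.YYYYYY.....YYYYooooo
......oooYYYYY.YYYYYYY.......YYooooo
......oooYYYYY.YYYYYYYY......YYooooo
.....oooo.YYYY.YYYYYYYY......Yoooooo
.....ooooooooo..YYYYYY........oooooo
.....oooooooooo..YYYY........Yoooooo
.....ooooooooooo............YYoooooo
.....ooooooooooooY..........Y.oooooo
....oooooooooooooYYY.....YYYYooooooo
....ooooooooooooYYYY.YYYYYYYYooooooo
....oooooooooooYYYYYYYYYYYYYYooooooo
....oooooooooYYYYYo..YYYYYYYYooooooo
....ooooooYYYYYYYoo...YYYYYYYooooooo
...oooooooYYYYYYooo...YYYYYYoooooooo
...ooooooo.oYYYooo...YYYYYYYoooooooo
....YooooYYYYY.oo....YYYYYYYYooooooo
...YYYYYYYYYY........YYYYYYYYooooooo
...YYYYYYY...........YYYYYYYYooooooo
......Y.............YYYYYYYYY.oooooo
....................YYYYYYYYY...oooo
....................YYYYYYYYY.......
....................YYYYYYYYY.......
pivot [10.8 13.8]
nose [19.2  7.3]
noseopen [16.6  9.1]
```

The hook's mask is identical to its shut state, it held an 11 N pull, and the holder is home, so I hand the job in.

```bash
python3 -c "
from h import *
st(); print(finish_job())"
```

```text
t 23.85 xy [-139.9 -180.9] z 194.7 Fxy [-0.3 -1. ] Fz 0.1 yaw -16.5
the job is handed in; nothing more can be done
None
```

The fuse holder is home behind the shut hook, it held an 11 N pull back, and I let go and handed the job in at about 24 s; the hand-in call returned no verdict.

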